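# Change slide racks at the staining dish and hold the next one level over it

## Robot

A 7-joint arm with a two-finger parallel gripper is mounted at the origin on a cart in front of the work surface, level with it; the furniture and walls round the work are solid. World frame = base frame: x ahead of the robot, y to its left, z up, the work surface at z = 0. Lengths are in m, angles in rad, forces in N, time in s.
With the tool pointing down it reaches from about 0.425 to 0.875 m from the base axis. Payload 4.7 kg.
Tool frame: the origin (TCP) lies midway between the tips of the shut fingers; the grasp point (between the pads) lies 19 mm behind it (ctrl.grip_point_offset is the distance from the TCP to the grasp point, in m); z points along the fingers, y is the line along which they close (so a half turn about z gives the same grasp; the last joint's range is limited). The gripper opens to 87 mm and grips with 3 to 60 N. Pads are 19 mm wide; open, the fingers measure 117 mm over their backs; the gripper's body (75 mm by 190 mm) begins 51 mm behind the grasp point.
Start: joints at [1.143, 0.321, -0.07, 1.45, 0.023, 1.371, -0.057], TCP at [0.278, -0.588, 0.223] pointing down, gripper open.
Joint ranges: [-2.86, 2.86], [-0.3, 2.09], [-1.38, 1.24], [0.06, 2.45], [-1.56, 4.7], [0.09, 2.05], [-2.69, 2.69]. Speed limits (rad/s): [2.57, 2.57, 3.14, 3.14, 3.14, 3.14, 3.14].

## Interface

Orientations are given as a rotation vector (axis times angle).
In Python, from bench import ctrl gives the robot as it stands.
- The arm moves only by the tool move_arm, never from a script. Its argument "increments" is text: rows parted by semicolons, each of 7 numbers parted by spaces: the shift along the world's x, y, z in mm, then the turn, a rotation vector about the world's x, y, z in degrees, then the closure in counts, from 0 (fully open) to 255 (shut). A call has exactly 8 rows; each row shifts and turns the commanded pose from where the row before left it; what a row does not reach is not made up. A row lasts 1/12 s, in which the tool goes at most 41.7 mm and 7.16 degrees, less where a joint would pass 70% of its speed; a pose out of reach is approached as far as the arm can. A call with a gripper value outside its range is refused whole. The fingers move at their own pace and stop on an object; "grip_force" is the grip in N (left out, the last holds). Time passes only in rows, so rows that do not move let the fingers close, or fill a call up. It gives the time, the measured TCP pose, the force, the opening and the grip force at its end, in the units of the state.
- ctrl.get_state(): the state, without advancing time (a new reading comes with each control period).
- ctrl.get_image(name): name is "scene" or "top" or "wrist"; returns a dict with "frame" (384x512x3 uint8, red, green, blue), "depth" (384x512 float32, m along the optical axis (not along the pixel's ray), 0 where there is no reading), "fx", "fy", "cx", "cy" (pixels), "k1" (the pictures are not rectified: a ray, as slopes to the right and down, at radius r is drawn at 1 + k1 r^2 times it, then the intrinsics apply), "position" and "orientation" of the camera in the world. Camera axes: x right, y down, z forward; pixel columns grow to the right and rows downward; lengths in m; the calibration is good to about 2 mm. A picture is of the moment at which its call begins.
- ctrl.close_job(): hands the job in; it is judged then, once.
Trained networks look in a picture, given as the dict that the camera call returned (one of the last four; its "shot" number tells which), for a name from the list of things; names that differ only in an ending like _2 or _b are one class to them, and where a whole thing is asked for, a point or a joint stands for the part that bears it (a point fixed in the world has none). Each returns a list of dicts, best first, with "score" (0 to 1); they miss things now and then, are a little off and sometimes report something else, mostly with a low value. They report only what shows in the picture. A call takes as long as a camera call.
- ctrl.find_in(target, picture): "centre" ([x, y, z] in m, in world coordinates, good to about 4 mm: the middle of the surface that is visible of it).
- ctrl.silhouettes(target, picture): "region" (384x512 bool, what is visible of it).
The state is a dict: "time": time; "joint_positions": joint angles; "qd": joint speeds; "joint_torque": joint torques, N m; "position": TCP position; "tool_rot": TCP orientation; "ft_force": force on the tool from outside, world axes, zero at the start; "torque": the same for the moment, N m; "grip_width": opening from 0.0 (shut) to 1.0 (fully open); "grip_force": force on a finger pad.
Only numpy, scipy, OpenCV 4.12 (cv2) and the standard library are available. Lean on these libraries where they do the work, as an engineer would, in place of code of your own. Each camera call takes 0.05 s, during which the arm holds its last target. There are 200 camera calls.

## Task

Change racks at the staining dish: lift the full slide rack out by the black bar of its handle, hang it by that bar on the twin hook of the drip stand and let go of it. Then take the other rack, which has slides at one end only, by its bar right over the balance point and hold it level and square over the middle of the emptied dish, its feet two or three centimetres above the rim, ready to be lowered in; your program finishes while still holding it there, free of everything else. Keep both racks upright all the while so that no slide slips out, and leave the timer, the specimen cup and the card box where they are.

Things in the scene. Friction and masses are not known exactly. Their poses are not given: they have to be found in the camera images.
- full_rack: Full slide rack, in the dish at the start: pink plastic frame 38 mm wide, 98 mm long, packed with orange-ended slides whose tops are 77 mm above its feet; about 0.2 kg. A wire handle with a black bar stands over it; it swings about a line along the rack, 52 mm above the feet, and starts within 0.12 rad of upright. Origin: middle of the underside; y along the rack, z up.
- full_bar (a point): Middle of the full rack's black bar, 94 mm long (along y), 12 mm wide, 7 mm high; with the handle upright it is 109.5 mm above the rack's feet. Below the bar is a free window, 80 mm wide between the handle's legs and 29 mm high down to the slide tops.
- drip_stand: Steel drip stand, fixed: tray 150 x 124 mm with an 11 mm rim, a post at the back and a twin hook on it: two parallel round prongs, 6 mm thick, 56 mm apart, that run forward from the post and end in upturned tips. Origin: on the bench below the hook point; x points back to the post, 95 mm away. A hung rack's feet stay 26 mm above the tray.
- hook (a point): Point midway between the prongs' two saddles (at y = +-28 mm), at the height of their top, 135 mm above the bench. x back to the post, y as the hung bar lies. Saddles are flat for 20 mm; tips, at x = -23 mm, rise 9 mm above them, behind they rise 6 mm. Bring the rack in from the front along +x, prongs passing through the window under its bar, then lower it; the bar's middle stays free for fingers.
- dish_mouth (a point): Staining dish, fixed: white open plastic trough, inside 66 mm (x) by 118 mm (y), 63 mm deep, walls 4 mm, small lugs at both ends; this point is the middle of its mouth at the height of the rim, 70 mm above the bench. y along the dish, z up.
- part_rack: The other rack, on the bench: same pink frame, 38 mm wide, 96 mm long over its handle's legs, slides only at its +y end (9 to 37 mm from the middle, tops 77 mm above the feet); 0.25 kg, mostly slides. Same wire handle, swinging about a line along the rack 52 mm above the feet; starts within 0.1 rad of upright. Origin: middle of the underside; y along the rack to the loaded end, z up.
- balance (a point): Balance point on the part-loaded rack's black bar: on the bar's centre line, 17 mm from its middle towards the loaded end; 109.5 mm above the rack's feet when the handle is upright. The bar is 88 mm long (along y), 12 mm wide, 7 mm high. Axes as the handle's: y along the bar to the loaded end, z up.
- timer: Bystander: pale wedge-shaped lab timer standing on the bench, 62 x 24 x 58 mm high; origin: middle of the underside.
- cup: Bystander: clear specimen cup with a yellow lid, 39 mm across, 48 mm high; origin: middle of the underside.
- card_box: Bystander: small open white card box with green strips in it, 70 x 88 x 24 mm; origin: middle of the underside.

How it is judged:
By the outcome, as a careful person would: the job done as asked, in the order asked, and still so for the second after the job is handed in, while the arm keeps its last pose, push and grip.
It also fails if it takes over 64 s, if anything falls off the work surface, if the arm or the gripper's body presses on something with over 40 N, if the wrist force passes 120 N, or if a joint passes its speed limit or range.

## Working session

There is one attempt and no reset: what is moved stays moved. The work goes in short steps, Python scripts to look and compute and a tool call to move; the robot and the scene stay as the last step left them, time stands still between calls to the robot, and variables do not carry over. Pictures are saved under pics/ and viewed, at most 10 in all, crops included, and the job is handed in when it is done.

Besides the shell and the picture viewer there is one more tool, called after "Request:" by a JSON object that holds its "api" and its "payload", one argument or row to a line. move_arm: Moves the arm, as the interface text tells. Its arguments: {"type":"object","properties":{"increments":{"type":"string"},"grip_force":{"type":"number"}},"required":["increments"]}

```bash
mkdir -p pics; ls; cat > h.py <<'E'
import numpy as np, cv2
from scipy.spatial.transform import Rotation as R
from bench import ctrl
def cam(p):
    o=np.array(p["orientation"],float)
    return np.array(p["position"]), (R.from_rotvec(o).as_matrix() if o.size==3 else (R.from_quat(o).as_matrix() if o.size==4 else o))
def cloud(p):
    K=np.array([[p["fx"],0,p["cx"]],[0,p["fy"],p["cy"]],[0,0,1.]])
    v,u=np.mgrid[:384,:512]
    n=cv2.undistortPoints(np.stack([u.ravel(),v.ravel()],1).astype(float)[:,None],K,np.array([p["k1"],0,0,0.]))[:,0]
    d=p["depth"].reshape(-1,1)
    t,M=cam(p)
    W=(np.hstack([n,np.ones_like(d)])*d)@M.T+t
    W[d[:,0]==0]=np.nan
    return W.reshape(384,512,3)
def save(p,name,crop=None,s=1):
    f=p["frame"][:,:,::-1]
    if crop: f=f[crop[0]:crop[1],crop[2]:crop[3]]
    cv2.imwrite("pics/"+name,cv2.resize(f,None,fx=s,fy=s,interpolation=cv2.INTER_CUBIC))
E
python3 - <<'E'
from h import *
s=ctrl.get_state();print({k:np.round(v,3).tolist() for k,v in s.items()})
a=ctrl.get_image("top");b=ctrl.get_image("scene")
print(a["orientation"],a["position"],b["position"])
for n in ["full_rack","full_bar","drip_stand","hook","dish_mouth","part_rack","balance","timer","cup","card_box"]:
  for q,p in (("top",a),("scene",b)):
    try: print(n,q,[(np.round(d["centre"],3).tolist(),round(d["score"],2)) for d in ctrl.find_in(n,p)[:2]])
    except Exception as e: print(n,q,e)
im=np.hstack([a["frame"],b["frame"]])[:,:,::-1]
cv2.imwrite("pics/a.png",a["frame"][:,:,::-1]);cv2.imwrite("pics/b.png",b["frame"][:,:,::-1])
W=cloud(a);np.save("Wa.npy",W);np.save("Wb.npy",cloud(b));np.save("fa.npy",a["frame"]);np.save("fb.npy",b["frame"])
E
```

```text
pics
{'time': 0.0, 'joint_positions': [1.143, 0.322, -0.07, 1.452, 0.023, 1.371, -0.057], 'qd': [-0.001, 0.001, -0.001, -0.001, 0.001, -0.001, -0.001], 'joint_torque': [-0.0, -49.128, -0.404, -31.253, -0.064, 0.044, 0.0], 'position': [0.278, -0.587, 0.221], 'tool_rot': [-3.063, -0.688, 0.001], 'ft_force': [0.671, 0.925, 0.612], 'torque': [0.042, 0.026, 0.019], 'grip_force': 0.0, 'grip_width': 0.998}
[-2.1176536   2.13155863 -0.17955742] [ 0.30911103 -0.18484253  1.35427554] [-0.00196973  0.62637977  0.7261586 ]
full_rack top [([0.421, 0.068, 0.081], 0.83)]
full_rack scene [([0.419, 0.092, 0.078], 0.59)]
full_bar top [([0.428, 0.079, 0.118], 0.59)]
full_bar scene [([0.426, 0.087, 0.117], 0.7)]
drip_stand top [([0.686, -0.149, 0.005], 0.91)]
drip_stand scene [([0.694, -0.147, 0.001], 0.88)]
hook top [([0.689, -0.148, 0.005], 0.76)]
hook scene [([0.693, -0.148, 0.004], 0.65)]
dish_mouth top [([0.43, 0.093, 0.046], 0.63)]
dish_mouth scene [([0.397, 0.106, 0.049], 0.71)]
part_rack top [([0.468, -0.291, 0.064], 0.9), ([0.592, -0.47, 0.004], 0.53)]
part_rack scene []
balance top [([0.472, -0.286, 0.111], 0.45)]
balance scene [([0.47, -0.284, 0.11], 0.53)]
timer top [([0.646, 0.09, 0.04], 0.63)]
timer scene [([0.641, 0.103, 0.034], 0.76)]
cup top [([0.615, -0.35, 0.044], 0.48), ([0.689, -0.145, 0.003], 0.3)]
cup scene [([0.616, -0.344, 0.032], 0.7), ([0.6, -0.472, 0.014], 0.26)]
card_box top [([0.59, -0.473, 0.002], 0.62)]
card_box scene [([0.599, -0.47, 0.015], 0.63)]
```

View pics/a.png

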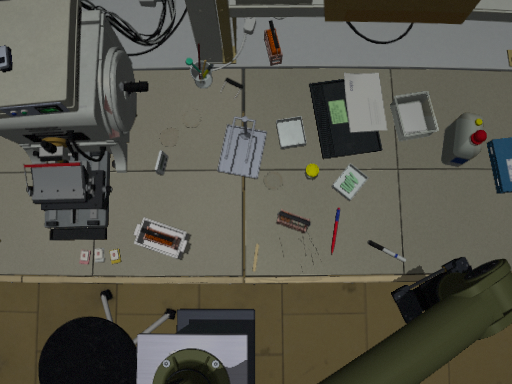

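View pics/b.png

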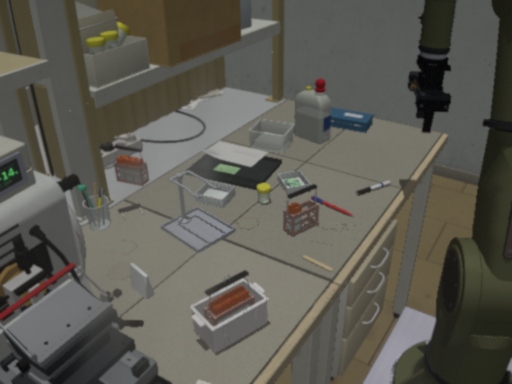

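The top view shows the dish with the full rack at about (162,238), the stand at (243,148), the part rack at (293,222), the cup at (312,171) and the box at (350,181). The scene view agrees, with the stand's hook at (180,180) and its front facing the robot. Next I'll measure the bars, the dish and the stand.

```bash
python3 - <<'E'
from h import *
def rect(P,l):
    if len(P)<5: print(l,len(P));return
    r=cv2.minAreaRect((P[:,:2]*1000).astype(np.float32)); b=cv2.boxPoints(r)
    e=[b[1]-b[0],b[2]-b[1]]; e.sort(key=np.linalg.norm)
    print(l,len(P),"c",np.round(r[0],1),"wl",[round(float(np.linalg.norm(x)),1) for x in e],"ang long",round(float(np.degrees(np.arctan2(e[1][1],e[1][0]))%180),1),"z",np.round(np.nanpercentile(P[:,2],[5,50,95])*1000,1))
for c in "ab":
    W=np.load(f"W{c}.npy");f=np.load(f"f{c}.npy").astype(int)
    def near(x,y,r,z0,z1): return (np.hypot(W[...,0]-x,W[...,1]-y)<r)&(W[...,2]>z0)&(W[...,2]<z1)
    dark=f.max(2)<75
    rect(W[near(.428,.083,.09,.10,.14)],c+" fullbar")
    rect(W[near(.428,.083,.09,.10,.14)&dark],c+" fullbar dark")
    rect(W[near(.47,-.286,.08,.098,.13)],c+" partbar")
    rect(W[near(.47,-.286,.08,.06,.09)],c+" partslides")
    rect(W[near(.47,-.286,.08,.015,.06)],c+" partframe")
    rect(W[near(.428,.083,.11,.062,.076)&(f.min(2)>130)],c+" dish rim")
    rect(W[near(.69,-.148,.13,.1,.2)],c+" hook")
    rect(W[near(.69,-.148,.13,.006,.02)],c+" tray rim")
    rect(W[near(.65,.1,.06,.03,.07)],c+" timer")
p=ctrl.get_image("top");
for n in ["drip_stand"]:
    m=ctrl.silhouettes(n,p)[0]["region"];W=cloud(p);P=W[m];rect(P[(P[:,2]<.02)],"stand low");rect(P[P[:,2]>.03],"stand high")
    Q=P[P[:,2]>.03];print(np.round(Q[np.argsort(Q[:,0])][::max(1,len(Q)//25)]*1000).astype(int).tolist())
save(p,"c.png",(100,265,125,345),3.5)
E
```

```text
a fullbar 155 c [428.1  83.6] wl [12.0, 94.3] ang long 72.4 z [116.1 120.9 125.7]
a fullbar dark 151 c [427.5  82. ] wl [12.0, 90.9] ang long 72.4 z [116.1 120.9 125.1]
a partbar 148 c [ 469.3 -289.9] wl [12.2, 93.6] ang long 69.0 z [107.4 112.4 117. ]
a partslides 99 c [ 471.1 -288.5] wl [35.9, 93.0] ang long 69.0 z [60.5 64.1 79.5]
a partframe 81 c [ 470.4 -289.1] wl [34.1, 87.7] ang long 71.1 z [23.8 51.8 59.8]
a dish rim 337 c [424.2  85.1] wl [78.3, 151.7] ang long 71.1 z [65.6 70.  74.2]
a hook 259 c [ 689.2 -143.6] wl [62.2, 130.2] ang long 168.8 z [131.1 139.9 145.2]
a tray rim 650 c [ 693.1 -150.9] wl [246.2, 249.3] ang long 81.5 z [ 6.2  8.2 15.2]
a timer 141 c [649.5  95.9] wl [14.5, 61.9] ang long 166.6 z [31.7 50.9 61. ]
b fullbar 313 c [426.3  81.6] wl [14.2, 93.6] ang long 71.6 z [114.4 119.4 122.3]
b fullbar dark 216 c [425.9  82.3] wl [12.0, 91.0] ang long 71.9 z [117.3 119.9 121.8]
b partbar 150 c [ 469.5 -291.5] wl [15.6, 94.0] ang long 69.2 z [106.1 112.3 115.1]
b partslides 266 c [ 471.9 -293.3] wl [40.8, 98.9] ang long 69.6 z [60.5 65.7 79.1]
b partframe 467 c [
[... 345 characters left out ...]
5.7, 62.8] ang long 172.7 z [32.2 49.  60.1]
stand low 1869 c [ 851.  -160.8] wl [136.1, 486.8] ang long 174.1 z [-1.5  3.9 12.4]
stand high 263 c [ 687.8 -143.3] wl [62.5, 129.3] ang long 168.9 z [ 70.2 139.  145. ]
[[619, -157, 147], [632, -103, 143], [639, -162, 135], [645, -165, 133], [652, -110, 133], [659, -108, 137], [664, -108, 138], [669, -111, 141], [675, -110, 139], [682, -110, 138], [687, -174, 137], [694, -174, 143], [701, -119, 141], [707, -116, 137], [712, -179, 141], [720, -121, 144], [732, -124, 142], [737, -157, 136], [739, -158, 41], [740, -155, 143], [740, -127, 142], [742, -157, 147], [743, -159, 84], [744, -159, 99], [745, -168, 136], [747, -141, 140], [750, -132, 140]]
```

View pics/c.png

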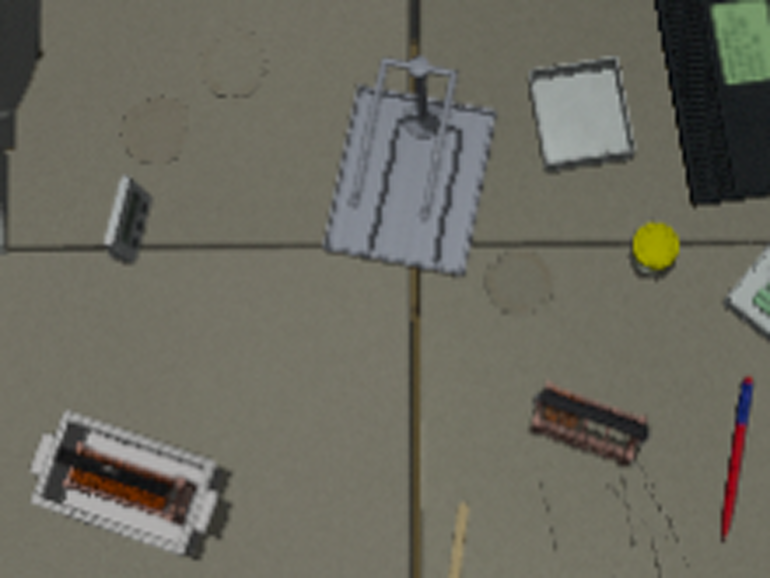

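Request:
{"api": "move_arm", "payload": {
  "increments": "15 21 5 0 0 3 0;15 21 5 0 0 3 0;15 21 5 0 0 3 0;15 21 5 0 0 3 0;15 21 5 0 0 3 0;15 21 5 0 0 3 0;15 21 5 0 0 3 0;15 21 5 0 0 3 0",
  "grip_force": 30
}}

```text
time: 1.87
position: [0.3994, -0.4173, 0.2633]
tool_rot: [2.851, 1.318, 0.0]
ft_force: [0.4, -0.4, 0.5]
grip_width: 1.004
grip_force: 0.0
```

Request:
{"api": "move_arm", "payload": {
  "increments": "15 21 5 0 0 3 0;15 21 5 0 0 3 0;15 21 5 0 0 3 0;15 21 5 0 0 3 0;15 21 5 0 0 3 0;15 21 5 0 0 3 0;15 21 5 0 0 3 0;15 21 5 0 0 3 0"
}}

```text
time: 2.53
position: [0.5191, -0.2493, 0.3031]
tool_rot: [2.515, 1.882, 0.0]
ft_force: [0.5, 0.5, -0.1]
grip_width: 0.997
grip_force: 0.0
```

Request:
{"api": "move_arm", "payload": {
  "increments": "5 12 0 0 0 0 0;5 12 0 0 0 0 0;5 12 0 0 0 0 0;5 12 0 0 0 0 0;5 12 0 0 0 0 0;5 12 0 0 0 0 0;5 12 0 0 0 0 0;0 0 0 0 0 0 0"
}}

```text
time: 3.2
position: [0.554, -0.1638, 0.3027]
tool_rot: [-2.515, -1.881, -0.003]
ft_force: [0.2, 1.4, 0.5]
grip_width: 0.993
grip_force: 0.0
```

```bash
python3 - <<'E'
from h import *
p=ctrl.get_image("wrist");W=cloud(p);np.save("Ww.npy",W);np.save("fw.npy",p["frame"])
s=ctrl.get_state();print(s["time"],s["position"],s["tool_rot"],R.from_rotvec(s["tool_rot"]).as_matrix().round(3).tolist(),p["position"])
save(p,"d.png")
m=(W[...,2]>.115)&(W[...,2]<.16)&(np.hypot(W[...,0]-.69,W[...,1]+.145)<.12)
P=W[m]*1000;print(len(P))
if len(P)>10:
  ex=np.array([.981,-.193]);ey=np.array([.193,.981]);d=P[:,:2]-[650,-137]
  a=d@ex;b=d@ey
  for lo in range(-40,110,6):
    k=(a>=lo)&(a<lo+6)
    for sg in(-1,1):
      j=k&(b*sg>0)
      if j.sum()>2:print(lo,sg,j.sum(),np.round(np.median(b[j]),1),np.round(np.percentile(P[j,2],[10,50,90]),1))
  print(a.min(),a.max())
E
```

```text
3.25 [ 0.5534595  -0.16573155  0.30264629] [-2.51739185e+00 -1.87918804e+00 -6.84338999e-04] [[0.284, 0.959, 0.0], [0.959, -0.284, 0.0], [0.0, 0.0, -1.0]] [ 0.57852426 -0.081636    0.46496441]
1637
-28 -1 12 -26.7 [140.3 141.9 142.9]
-28 1 15 28.5 [141.1 142.3 143.4]
-22 -1 31 -26.5 [137.9 142.  143.6]
-22 1 30 28.1 [140.2 142.5 143.8]
-16 -1 25 -26.7 [134.  135.9 137.9]
-16 1 27 28.3 [133.8 135.8 138.4]
-10 -1 23 -26.8 [133.2 134.3 135.5]
-10 1 29 27.9 [133.6 135.  136.1]
-4 -1 30 -27.0 [132.5 134.1 135. ]
-4 1 32 28.4 [133.5 134.5 135.6]
2 -1 22 -27.1 [132.7 134.2 134.9]
2 1 28 28.0 [132.8 134.6 136.1]
8 -1 22 -27.5 [133.1 135.1 135.6]
8 1 31 28.4 [132.9 134.4 135.2]
14 -1 29 -27.8 [133.4 135.8 137.2]
14 1 34 28.1 [133.7 135.4 137.3]
20 -1 33 -27.8 [136.1 138.9 139.9]
20 1 36 28.2 [136.3 138.3 139.8]
26 -1 26 -28.0 [138.7 140.3 141. ]
26 1 31 28.1 [138.8 140.4 141. ]
32 -1 29 -28.3 [139.  140.5 141.2]
32 1 32 28.3 [138.9 140.4 141.5]
38 -1 27 -27.9 [138.9 140.4 141.5]
38 1 33 28.2 [139.2 140.5 141.4]
44 -1 27 -28.2 [139.3 140.4 142.1]
44 1 30 28.7 [138.6 139.9 141.7]
50 -1 28 -27.5 [138.9 140.5 141.3]
50 1 28 28.2 [138.9 140.5 141.1]
56 -1 25 -28.1 [139.5 140.6 141.5]
56 1 29 27.8 [139.  140.3 141.4]
62 -1 31 -27.7 [138.7 140.5 141.8]
62 1 30 27.5 [139.9 140.8 141.8]
68 -1 27 -28.1 [139.5 140.6 141.7]
68 1 33 27.8 [139.3 140.5 141.3]
74 -1 30 -27.5 [138.9 140.1 141.2]
74 1 29 27.5 [139.2 140.3 141.3]
80 -1 23 -28.0 [139.9 141.3 141.7]
80 1 33 27.9 [139.4 140.6 141.6]
86 -1 70 -5.8 [135.1 140.1 141.9]
86 1 75 5.0 [134.3 140.  141.8]
92 -1 147 -13.3 [138.1 140.7 142.2]
92 1 164 12.2 [124.4 140.3 142. ]
98 -1 59 -6.5 [140.  141.3 142.9]
98 1 49 6.4 [139.9 141.4 142.5]
-24.71748209505963 104.76643177035524
```

View pics/d.png

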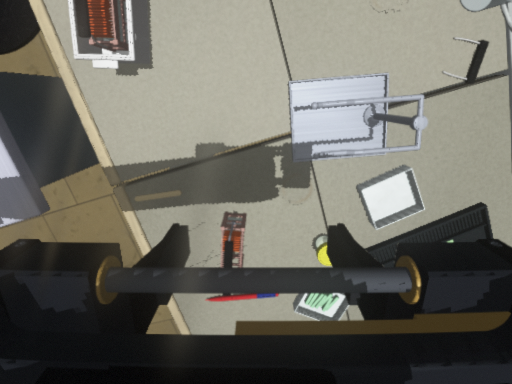

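The wrist view confirms the hook: its tips are at (315,104) and (305,155) and its post at (420,122). The middle lies at about (651,-137) mm with a yaw of -11.1°, and the saddle height is 135 mm. The dish is at (103,20). I'm moving to it now.

Request:
{"api": "move_arm", "payload": {
  "increments": "-8 15.5 -9 0 0 -0.2 0;-8 15.5 -9 0 0 -0.2 0;-8 15.5 -9 0 0 -0.2 0;-8 15.5 -9 0 0 -0.2 0;-8 15.5 -9 0 0 -0.2 0;-8 15.5 -9 0 0 -0.2 0;-8 15.5 -9 0 0 -0.2 0;-8 15.5 -9 0 0 -0.1 0"
}}

```text
time: 3.92
position: [0.4883, -0.0442, 0.2302]
tool_rot: [2.546, 1.839, -0.001]
ft_force: [0.6, 0.0, 0.2]
grip_width: 0.998
grip_force: 0.0
```

Request:
{"api": "move_arm", "payload": {
  "increments": "-8 15.5 -9 0 0 0 0;-8 15.5 -9 0 0 0 0;-8 15.5 -9 0 0 0 0;-8 15.5 -9 0 0 0 0;-8 15.5 -9 0 0 0 0;-8 15.5 -9 0 0 0 0;-8 15.5 -9 0 0 0 0;0 0 0 0 0 0 0"
}}

```text
time: 4.58
position: [0.4306, 0.0668, 0.1662]
tool_rot: [-2.541, -1.846, 0.004]
ft_force: [0.1, 1.0, 0.1]
grip_width: 1.001
grip_force: 0.0
```

```bash
python3 - <<'E'
from h import *
s=ctrl.get_state();M=R.from_rotvec(s["tool_rot"]).as_matrix();print(s["position"],np.degrees(np.arctan2(M[1,1],M[0,1])))
p=ctrl.get_image("wrist");W=cloud(p);save(p,"e.png");f=p["frame"].astype(int)
m=(np.hypot(W[...,0]-.427,W[...,1]-.082)<.09)&(W[...,2]>.105)&(W[...,2]<.13)
P=W[m];print(len(P),cv2.minAreaRect((P[:,:2]*1000).astype(np.float32)),np.percentile(P[:,2],[5,50,95]))
E
```

```text
[0.43064137 0.06682648 0.16624235] -18.010014223959498
1789 ((427.4722900390625, 83.10225677490234), (94.3772964477539, 12.031391143798828), 71.73860931396484) [0.11821346 0.11970187 0.12087784]
```

View pics/e.png

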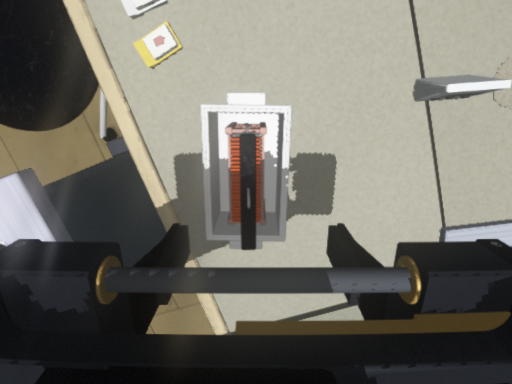

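The wrist view shows the bar at columns 242-256 and rows 135-248, centred between the fingers. Its measured middle is (427.5, 83.1, 116) mm. I'm descending and gripping.

Request:
{"api": "move_arm", "payload": {
  "increments": "-0.4 2 -9 0 0 0 0;-0.4 2 -9 0 0 0 0;-0.4 2 -9 0 0 0 0;-0.4 2 -9 0 0 0 0;-0.4 2 -9 0 0 0 0;-0.4 2 -9 0 0 0 0;-0.4 2 -9 0 0 0 0;-0.2 2.3 -6 0 0 0 0"
}}

```text
time: 5.3
position: [0.4293, 0.0813, 0.0972]
tool_rot: [-2.544, -1.842, 0.002]
ft_force: [0.4, -0.0, 0.2]
grip_width: 1.004
grip_force: 0.0
```

Request:
{"api": "move_arm", "payload": {
  "increments": "0 0 0 0 0 0 120;0 0 0 0 0 0 180;0 0 0 0 0 0 200;0 0 0 0 0 0 215;0 0 0 0 0 0 225;0 0 0 0 0 0 235;0 0 0 0 0 0 255;0 0 0 0 0 0 255",
  "grip_force": 25
}}

```text
time: 5.97
position: [0.43, 0.0811, 0.0987]
tool_rot: [2.544, 1.842, 0.0]
ft_force: [0.3, -0.8, -0.0]
grip_width: 0.477
grip_force: 0.0
```

Request:
{"api": "move_arm", "payload": {
  "increments": "0 0 0 0 0 0 255;0 0 0 0 0 0 255;0 0 1 0 0 0 255;0 0 2 0 0 0 255;0 0 3 0 0 0 255;0 0 3 0 0 0 255;0 0 3 0 0 0 255;0 0 3 0 0 0 255"
}}

```text
time: 6.63
position: [0.4298, 0.0812, 0.1138]
tool_rot: [-2.545, -1.843, 0.0]
ft_force: [-0.1, 0.1, -1.8]
grip_width: 0.13
grip_force: 25.0
```

The fingers closed while the arm was already lifting, so the bar sits low in the pads. I'll set the rack back down and regrip.

Request:
{"api": "move_arm", "payload": {
  "increments": "0 0 -2 0 0 0 255;0 0 -2 0 0 0 255;0 0 -2 0 0 0 255;0 0 -1 0 0 0 255;0 0 0 0 0 0 255;0 0 0 0 0 0 255;0 0 0 0 0 0 255;0 0 0 0 0 0 255"
}}

```text
time: 7.3
position: [0.4299, 0.0812, 0.1066]
tool_rot: [2.545, 1.842, 0.0]
ft_force: [-0.2, -0.6, -1.4]
grip_width: 0.134
grip_force: 25.0
```

```bash
python3 - <<'E'
from h import *
s=ctrl.get_state();print(s["position"],s["ft_force"])
p=ctrl.get_image("wrist");W=cloud(p)
m=(np.hypot(W[...,0]-.427,W[...,1]-.082)<.09)&(W[...,2]>.105)&(W[...,2]<.135)&(p["frame"].max(2)<80)
m[235:]=0
P=W[m];print(len(P),cv2.minAreaRect((P[:,:2]*1000).astype(np.float32)),np.percentile(P[:,2],[5,50,95]))
E
```

```text
[0.42994907 0.08118107 0.10661654] [-0.19977694 -0.5845605  -1.4269208 ]
1660 ((439.1017761230469, 109.28451538085938), (37.61750411987305, 29.553646087646484), 72.17640686035156) [0.1111875  0.12368445 0.12497504]
```

Request:
{"api": "move_arm", "payload": {
  "increments": "0 0 -1 0 0 0 255;0 0 -1 0 0 0 255;0 0 -1 0 0 0 255;0 0 -1 0 0 0 255;0 0 0 0 0 0 210;0 0 0 0 0 0 200;0 0 -2 0 0 0 190;0 0 -4 0 0 0 190"
}}

```text
time: 8.02
position: [0.4306, 0.0812, 0.097]
tool_rot: [2.544, 1.842, 0.002]
ft_force: [0.3, 0.8, -0.7]
grip_width: 0.237
grip_force: 0.0
```

Request:
{"api": "move_arm", "payload": {
  "increments": "0 0 0 0 0 0 190;0 0 0 0 0 0 255;0 0 0 0 0 0 255;0 0 0 0 0 0 255;0 0 0 0 0 0 255;0 0 0 0 0 0 255;0 0 0 0 0 0 255;0 0 0 0 0 0 255"
}}

```text
time: 8.68
position: [0.4298, 0.0812, 0.0966]
tool_rot: [2.545, 1.842, -0.0]
ft_force: [-0.3, 0.1, 0.7]
grip_width: 0.131
grip_force: 24.9
```

Request:
{"api": "move_arm", "payload": {
  "increments": "0 0 1 0 0 0 255;0 0 2 0 0 0 255;0 0 4 0 0 0 255;0 0 6 0 0 0 255;0 0 8 0 0 0 255;0 0 9 0 0 0 255;0 0 9 0 0 0 255;0 0 9 0 0 0 255"
}}

```text
time: 9.35
position: [0.4302, 0.0813, 0.1459]
tool_rot: [2.544, 1.842, 0.001]
ft_force: [0.0, -0.8, -2.3]
grip_width: 0.133
grip_force: 24.8
```

Request:
{"api": "move_arm", "payload": {
  "increments": "0 0 9 0 0 0 255;0 0 9 0 0 0 255;0 0 9 0 0 0 255;0 0 8 0 0 0 255;0 0 6 0 0 0 255;0 0 4 0 0 0 255;0 0 2 0 0 0 255;0 0 0 0 0 0 255"
}}

```text
time: 10.02
position: [0.43, 0.0812, 0.1919]
tool_rot: [2.544, 1.842, 0.0]
ft_force: [0.2, 0.1, -1.5]
grip_width: 0.135
grip_force: 24.8
```

```bash
python3 - <<'E'
from h import *
s=ctrl.get_state();print(s["position"],s["ft_force"],s["torque"],s["grip_width"])
p=ctrl.get_image("wrist");W=cloud(p);f=p["frame"];save(p,"f.png")
m=(np.hypot(W[...,0]-.43,W[...,1]-.081)<.09)&(W[...,2]>.195)&(W[...,2]<.23)&(f.max(2)<80);m[235:]=0
print(m.sum(),np.percentile(W[m][:,2],[10,50,90]))
b=ctrl.get_image("scene");save(b,"g.png",(140,384,100,400),2.4)
E
```

```text
[0.4300418  0.08118724 0.19187135] [ 0.16489478  0.13719944 -1.46224067] [-0.06279125 -0.04131626 -0.03511965] 0.13457751587891256
1591 [0.20274439 0.21464326 0.21561107]
```

View pics/g.png

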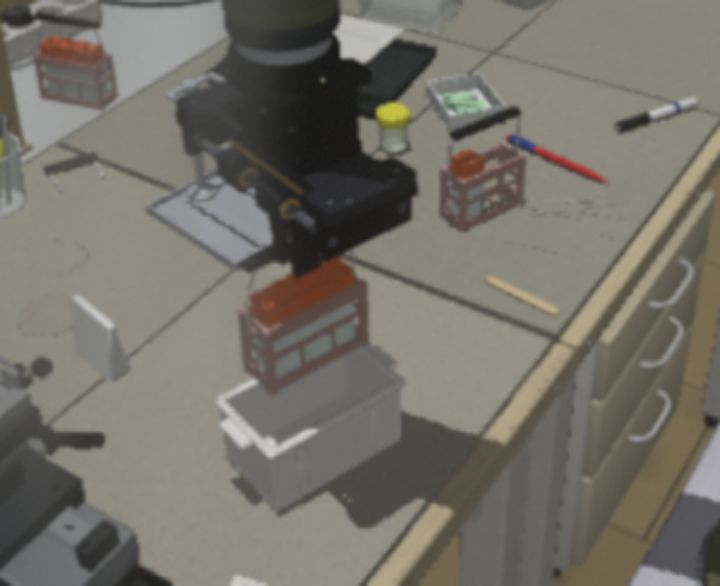

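The scene view shows the rack lifted clear and upright, with its feet above the rim at about (270,385). I'm carrying it to the front of the hook.

Request:
{"api": "move_arm", "payload": {
  "increments": "0.5 -0.8 0 0 0 0 255;1.6 -2.4 0 0 0 0 255;2.7 -3.9 0 0 0 0 255;3.8 -5.5 0 0 0 0 255;4.8 -7.1 0 0 0 0 255;5.9 -8.7 0 0 0 0 255;7 -10.2 0 0 0 0 255;8.1 -11.8 0 0 0 0 255"
}}

```text
time: 10.78
position: [0.465, 0.0296, 0.1915]
tool_rot: [2.545, 1.842, -0.0]
ft_force: [0.1, 0.3, -2.5]
grip_width: 0.135
grip_force: 24.8
```

Request:
{"api": "move_arm", "payload": {
  "increments": "8.6 -12.6 0 0 0 0.5 255;8.6 -12.6 -3 0 0 0.5 255;8.6 -12.6 -4 0 0 0.5 255;8.6 -12.6 -5 0 0 0.5 255;8.6 -12.6 -5 0 0 0.5 255;8.6 -12.6 -5 0 0 0.5 255;8.6 -12.6 -5 0 0 0.5 255;8.6 -12.6 -5 0 0 0.5 255"
}}

```text
time: 11.45
position: [0.5337, -0.0718, 0.1584]
tool_rot: [-2.478, -1.93, 0.001]
ft_force: [0.2, -0.1, -3.1]
grip_width: 0.13
grip_force: 24.8
```

Request:
{"api": "move_arm", "payload": {
  "increments": "8.1 -11.8 -5 0 0 0.5 255;7 -10.2 -5 0 0 0.5 255;5.9 -8.7 -5 0 0 0.5 255;4.8 -7.1 -4 0 0 0.5 255;3.8 -5.5 -3 0 0 0.4 255;2.7 -3.9 -2 0 0 0.3 255;1.6 -2.4 -1 0 0 0.2 255;0.5 -0.8 0 0 0 0 255"
}}

```text
time: 12.12
position: [0.5676, -0.1205, 0.1344]
tool_rot: [-2.429, -1.993, 0.0]
ft_force: [-0.5, 0.0, -2.5]
grip_width: 0.13
grip_force: 24.8
```

```bash
python3 - <<'E'
from h import *
s=ctrl.get_state();M=R.from_rotvec(s["tool_rot"]).as_matrix();print(s["time"],s["position"],s["ft_force"],s["grip_width"],np.degrees(np.arctan2(M[1,1],M[0,1])))
p=ctrl.get_image("wrist");W=cloud(p);f=p["frame"]
t=s["position"]
m=(np.hypot(W[...,0]-t[0],W[...,1]-t[1])<.07)&(W[...,2]>t[2]+.005)&(W[...,2]<t[2]+.04)&(f.max(2)<80);m[235:]=0
print(m.sum(),np.percentile(W[m][:,2],[10,50,90]))
E
```

```text
12.1167 [ 0.56759245 -0.12047129  0.13442882] [-0.4505199   0.00347297 -2.54081915] 0.1299209270060013 -11.265942176026618
1562 [0.14699928 0.15720898 0.15816971]
```

Request:
{"api": "move_arm", "payload": {
  "increments": "0.9 -0.2 0 0 0 0 255;2.6 -0.5 0 0 0 0 255;4.3 -0.8 0 0 0 0 255;6.1 -1.2 0 0 0 0 255;7 -1.4 0 0 0 0 255;7 -1.4 0 0 0 0 255;7 -1.4 0 0 0 0 255;7 -1.4 0 0 0 0 255"
}}

```text
time: 12.83
position: [0.6103, -0.1289, 0.1345]
tool_rot: [-2.429, -1.992, -0.0]
ft_force: [-0.4, 0.1, -1.8]
grip_width: 0.127
grip_force: 24.8
```

Request:
{"api": "move_arm", "payload": {
  "increments": "7 -1.4 0 0 0 0 255;7 -1.4 0 0 0 0 255;7 -1.4 0 0 0 0 255;6.6 -1.3 0 0 0 0 255;6.1 -1.2 0 0 0 0 255;4.3 -0.8 0 0 0 0 255;2.6 -0.5 0 0 0 0 255;0.9 -0.2 0 0 0 0 255"
}}

```text
time: 13.5
position: [0.6513, -0.1369, 0.1345]
tool_rot: [-2.429, -1.992, -0.0]
ft_force: [-1.0, -0.2, -2.3]
grip_width: 0.133
grip_force: 24.8
```

```bash
python3 - <<'E'
from h import *
s=ctrl.get_state();print(s["time"],s["position"],s["ft_force"],s["torque"],s["grip_width"])
b=ctrl.get_image("scene");save(b,"h.png",(130,280,130,330),3.6)
E
```

```text
13.5 [ 0.6512532  -0.13689502  0.1344626 ] [-1.01503857 -0.16913949 -2.28436768] [-0.04417862 -0.1016317   0.05101248] 0.13337663741676176
```

View pics/h.png

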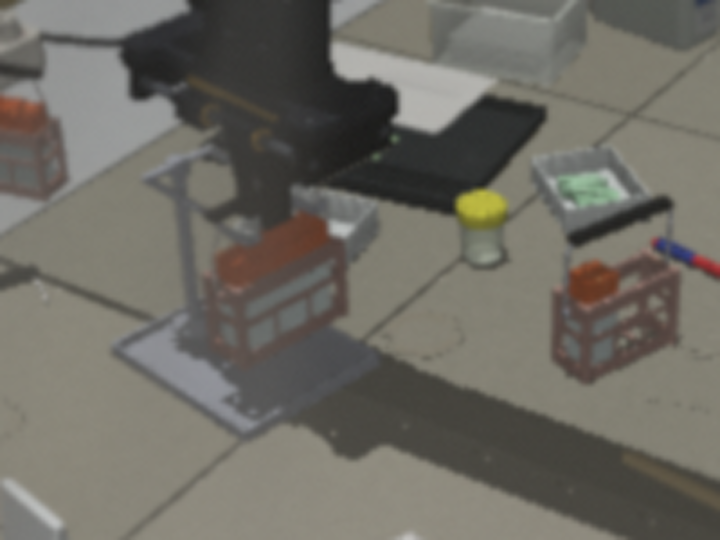

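The scene view shows the rack upright over the tray at about (275,290), with the prongs passing through its window. I'm lowering it onto the saddles.

Request:
{"api": "move_arm", "payload": {
  "increments": "0 0 -1 0 0 0 255;0 0 -2 0 0 0 255;0 0 -3 0 0 0 255;0 0 -3 0 0 0 255;0 0 -2 0 0 0 255;0 0 -2 0 0 0 255;0 0 -1 0 0 0 255;0 0 -0.5 0 0 0 255"
}}

```text
time: 14.22
position: [0.6508, -0.1369, 0.1198]
tool_rot: [-2.429, -1.992, 0.0]
ft_force: [-0.7, 0.5, -2.3]
grip_width: 0.133
grip_force: 24.8
```

Request:
{"api": "move_arm", "payload": {
  "increments": "0 0 -0.5 0 0 0 255;0 0 0 0 0 0 255;0 0 0 0 0 0 255;0 0 0 0 0 0 255;0 0 0 0 0 0 255;0 0 0 0 0 0 255;0 0 0 0 0 0 255;0 0 0 0 0 0 255"
}}

```text
time: 14.88
position: [0.6509, -0.1369, 0.1196]
tool_rot: [2.429, 1.992, 0.0]
ft_force: [0.3, 0.1, -1.9]
grip_width: 0.132
grip_force: 24.8
```

Request:
{"api": "move_arm", "payload": {
  "increments": "0 0 -0.5 0 0 0 255;0 0 -0.5 0 0 0 255;0 0 0 0 0 0 255;0 0 0 0 0 0 255;0 0 0 0 0 0 255;0 0 0 0 0 0 255;0 0 0 0 0 0 255;0 0 0 0 0 0 255"
}}

```text
time: 15.55
position: [0.651, -0.1369, 0.119]
tool_rot: [2.429, 1.992, 0.0]
ft_force: [-1.5, -0.5, 2.1]
grip_width: 0.129
grip_force: 24.7
```

The saddles now carry the rack. I'm releasing it and moving up.

Request:
{"api": "move_arm", "payload": {
  "increments": "0 0 0 0 0 0 215;0 0 0 0 0 0 205;0 0 0 0 0 0 195;0 0 0 0 0 0 180;0 0 0 0 0 0 160;0 0 0 0 0 0 140;0 0 0 0 0 0 140;0 0 0 0 0 0 140"
}}

```text
time: 16.22
position: [0.6509, -0.1369, 0.1186]
tool_rot: [2.429, 1.992, 0.0]
ft_force: [-0.7, -0.4, -1.0]
grip_width: 0.433
grip_force: 0.0
```

Request:
{"api": "move_arm", "payload": {
  "increments": "0 0 2 0 0 0 140;0 0 4 0 0 0 140;0 0 6 0 0 0 140;0 0 10 0 0 0 140;0 0 15 0 0 0 140;0 0 20 0 0 0 140;0 0 20 0 0 0 100;0 0 20 0 0 0 60"
}}

```text
time: 16.88
position: [0.6511, -0.1368, 0.2177]
tool_rot: [2.428, 1.992, 0.001]
ft_force: [0.1, 0.6, 1.1]
grip_width: 0.536
grip_force: 0.0
```

```bash
python3 - <<'E'
from h import *
s=ctrl.get_state();M=R.from_rotvec(s["tool_rot"]).as_matrix();print(s["time"],s["position"],s["grip_width"],np.degrees(np.arctan2(M[1,1],M[0,1])))
b=ctrl.get_image("scene");a=ctrl.get_image("wrist")
W=cloud(b);f=b["frame"]
m=(np.hypot(W[...,0]-.651,W[...,1]+.137)<.06)&(W[...,2]>.128)&(W[...,2]<.16)&(f.max(2)<80)
if m.sum()>9:print(m.sum(),cv2.minAreaRect((W[m][:,:2]*1000).astype(np.float32)),np.percentile(W[m][:,2],[10,50,90]))
cv2.imwrite("pics/i.png",np.hstack([cv2.resize(b["frame"][130:280,130:280],(400,400)),cv2.resize(a["frame"][0:384,0:384],(400,400))])[:,:,::-1])
E
```

```text
16.8833 [ 0.65105759 -0.13680925  0.21771689] 0.5355690332872357 -11.2774128007214
126 ((648.2979736328125, -136.9793701171875), (94.70027923583984, 12.530324935913086), 80.49958038330078) [0.13809134 0.14231079 0.14372761]
```

View pics/i.png

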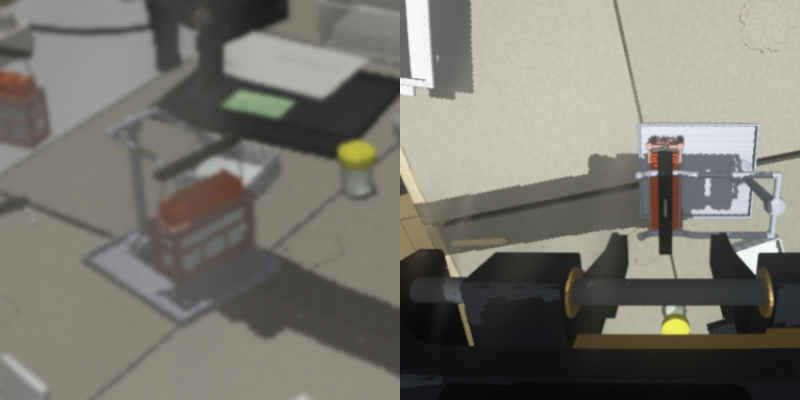

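The rack hangs upright on both prongs, with its bar at about (195,158) in the left picture. The wrist picture shows the bar lying across the prongs. I'm going to the part rack, overshooting slightly to see the whole bar.

Request:
{"api": "move_arm", "payload": {
  "increments": "-11.8 -10.9 0 0 0 -0.6 0;-11.8 -10.9 0 0 0 -0.6 0;-11.8 -10.9 0 0 0 -0.6 0;-11.8 -10.9 0 0 0 -0.6 0;-11.8 -10.9 0 0 0 -0.6 0;-11.8 -10.9 0 0 0 -0.6 0;-11.8 -10.9 0 0 0 -0.6 0;-11.8 -10.9 0 0 0 -0.6 0"
}}

```text
time: 17.65
position: [0.5551, -0.2254, 0.2156]
tool_rot: [2.512, 1.887, -0.0]
ft_force: [-0.6, 0.1, 0.4]
grip_width: 1.0
grip_force: 0.0
```

Request:
{"api": "move_arm", "payload": {
  "increments": "-11.8 -10.9 -4 0 0 -0.6 0;-11.8 -10.9 -5 0 0 -0.6 0;-11.8 -10.9 -5 0 0 -0.6 0;-11.8 -10.9 -5 0 0 -0.6 0;-11.8 -10.9 -5 0 0 -0.6 0;-11.8 -10.9 -5 0 0 -0.6 0;-11.8 -10.9 -5 0 0 -0.6 0;-11.8 -10.9 -4 0 0 -0.4 0"
}}

```text
time: 18.32
position: [0.4607, -0.3122, 0.1768]
tool_rot: [-2.585, -1.785, 0.0]
ft_force: [-0.1, -0.5, 0.4]
grip_width: 1.001
grip_force: 0.0
```

```bash
python3 - <<'E'
from h import *
p=ctrl.get_image("wrist");p=ctrl.get_image("wrist");W=cloud(p);f=p["frame"]
s=ctrl.get_state();M=R.from_rotvec(s["tool_rot"]).as_matrix();print(s["time"],s["position"],s["grip_width"],np.degrees(np.arctan2(M[1,1],M[0,1])))
for z0,z1 in((.103,.12),(.07,.09),(.05,.065)):
  m=(np.hypot(W[...,0]-.47,W[...,1]+.29)<.07)&(W[...,2]>z0)&(W[...,2]<z1)
  print(m.sum(),cv2.minAreaRect((W[m][:,:2]*1000).astype(np.float32)),np.percentile(W[m][:,2],[10,50,90]),np.where(m)[0].max())
save(p,"j.png")
E
```

```text
18.4167 [ 0.45887792 -0.31427374  0.17652015] 1.0024427025209 -20.993562756617436
1548 ((471.9851379394531, -288.6298828125), (89.70120239257812, 11.848712921142578), 69.44938659667969) [0.11170539 0.11277592 0.11360849] 221
260 ((482.34912109375, -264.1297302246094), (37.9944953918457, 26.209020614624023), 70.28347778320312) [0.07152295 0.07579278 0.07730926] 152
1063 ((473.5513916015625, -288.4046936035156), (89.8084487915039, 37.18074035644531), 68.95110321044922) [0.05519532 0.06135862 0.06285708] 200
```

View pics/j.png

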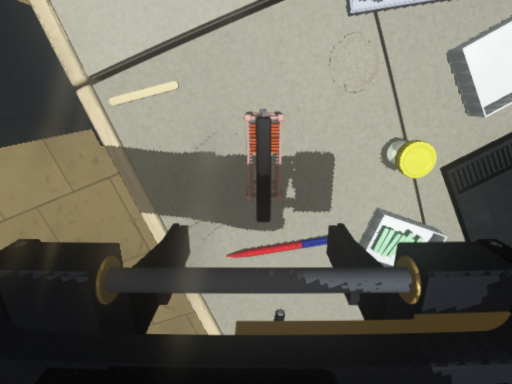

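The wrist view shows the part rack's bar at columns 257-271 and rows 115-221, with the slides at the upper (+y) end. The balance point works out at (478, -272.7, 109.3) mm.

Request:
{"api": "move_arm", "payload": {
  "increments": "2.4 5.2 -8 0 0 0.4 0;2.4 5.2 -8 0 0 0 0;2.4 5.2 -8 0 0 0 0;2.4 5.2 -8 0 0 0 0;2.4 5.2 -8 0 0 0 0;2.4 5.2 -8 0 0 0 0;2.4 5.2 -8 0 0 0 0;2.4 5.2 -8 0 0 0 100"
}}

```text
time: 19.08
position: [0.4817, -0.2689, 0.1127]
tool_rot: [-2.577, -1.796, -0.0]
ft_force: [0.2, -0.3, -0.3]
grip_width: 0.974
grip_force: 0.0
```

Request:
{"api": "move_arm", "payload": {
  "increments": "0 0 -7 0 0 0 120;0 0 -7 0 0 0 140;0 0 -5 0 0 0 160;0 0 -3 0 0 0 180;0 0 0 0 0 0 190;0 0 0 0 0 0 190;0 0 0 0 0 0 190;0 0 0 0 0 0 190"
}}

```text
time: 19.75
position: [0.4816, -0.2701, 0.0921]
tool_rot: [2.577, 1.795, 0.0]
ft_force: [0.0, -0.2, -0.7]
grip_width: 0.399
grip_force: 0.0
```

```bash
python3 - <<'E'
from h import *
s=ctrl.get_state();M=R.from_rotvec(s["tool_rot"]).as_matrix();print(s["time"],s["position"],s["ft_force"],s["grip_width"],np.degrees(np.arctan2(M[1,1],M[0,1])))
E
```

```text
19.75 [ 0.48156235 -0.27005791  0.09207304] [ 0.01829659 -0.19046915 -0.72953505] 0.3991592828399944 -20.30333859746465
```

Request:
{"api": "move_arm", "payload": {
  "increments": "-1.8 -1.3 -1 0 0 0 190;-1.7 -1.3 -0.8 0 0 0 190;0 0 0 0 0 0 215;0 0 0 0 0 0 255;0 0 0 0 0 0 255;0 0 0 0 0 0 255;0 0 0 0 0 0 255;0 0 0 0 0 0 255",
  "grip_force": 35
}}

```text
time: 20.42
position: [0.4779, -0.2724, 0.0898]
tool_rot: [2.578, 1.795, -0.0]
ft_force: [-0.1, -1.1, -0.5]
grip_width: 0.134
grip_force: 35.0
```

Request:
{"api": "move_arm", "payload": {
  "increments": "0 0 0 0 0 0 255;0 0 0.5 0 0 0 255;0 0 1 0 0 0 255;0 0 2 0 0 0 255;0 0 2 0 0 0 255;0 0 2 0 0 0 255;0 0 1 0 0 0 255;0 0 0 0 0 0 255"
}}

```text
time: 21.08
position: [0.478, -0.2724, 0.0987]
tool_rot: [2.577, 1.795, 0.0]
ft_force: [0.4, 0.1, -2.7]
grip_width: 0.127
grip_force: 35.0
```

```bash
python3 - <<'E'
from h import *
p=ctrl.get_image("wrist");s=ctrl.get_state();W=cloud(p)
print(s["time"],s["position"],s["ft_force"],s["torque"],s["grip_width"],s["grip_force"])
v=np.array([.352,.936])
m=(np.hypot(W[...,0]-.472,W[...,1]+.289)<.07)&(W[...,2]>.108)&(W[...,2]<.135)&(p["frame"].max(2)<80);m[235:]=0
Q=W[m]*1000;a=(Q[:,:2]-[472,-288.6])@v
print(m.sum(),np.percentile(Q[:,2],[10,50,90]),a.min(),a.max(),"slope",np.polyfit(a,Q[:,2],1))
E
```

```text
21.1333 [ 0.47791913 -0.27235435  0.09846695] [ 0.43472518  0.6897046  -2.37921758] [ 0.00412768 -0.0879009   0.04403297] 0.12900545485790102 34.99944057315588
518 [110.42395821 121.08426804 122.19440724] 28.129913665491255 42.92453457817995 slope [ 0.75584621 91.21494878]
```

Request:
{"api": "move_arm", "payload": {
  "increments": "0 0 1 0 0 0 255;0 0 3 0 0 0 255;0 0 5 0 0 0 255;0 0 7 0 0 0 255;0 0 8 0 0 0 255;0 0 9 0 0 0 255;0 0 10 0 0 0 255;0 0 10 0 0 0 255"
}}

```text
time: 21.8
position: [0.478, -0.2724, 0.1527]
tool_rot: [2.577, 1.795, 0.0]
ft_force: [-0.0, 0.1, -2.5]
grip_width: 0.128
grip_force: 35.0
```

Request:
{"api": "move_arm", "payload": {
  "increments": "0 0 10 0 0 0 255;0 0 9 0 0 0 255;0 0 7 0 0 0 255;0 0 5 0 0 0 255;0 0 3 0 0 0 255;0 0 1 0 0 0 255;0 0 0 0 0 0 255;0 0 0 0 0 0 255"
}}

```text
time: 22.47
position: [0.4775, -0.2722, 0.1858]
tool_rot: [-2.577, -1.795, 0.0]
ft_force: [-0.1, -0.1, -2.8]
grip_width: 0.133
grip_force: 35.0
```

```bash
python3 - <<'E'
from h import *
s=ctrl.get_state();print(s["time"],s["position"],s["ft_force"],s["grip_width"])
th=np.radians(71.1);u=np.array([np.cos(th),np.sin(th)]);n=np.array([u[1],-u[0]])
for c in("top","scene"):
  p=ctrl.get_image(c);W=cloud(p)*1000
  m=(np.hypot(W[...,0]-424,W[...,1]-84)<110)&(W[...,2]>64)&(W[...,2]<76)&(p["frame"].min(2)>110)
  d=W[m][:,:2]-[424,84];a=d@u;b=d@n
  print(c,m.sum(),"along",np.percentile(a,[0,1,99,100]).round(1),"across",np.percentile(b,[0,1,99,100]).round(1),cv2.minAreaRect(W[m][:,:2].astype(np.float32)))
  for sg in(1,-1):
    k=(b*sg>25)&(abs(a)<50); print(sg,"long wall b",np.median(b[k]).round(1),"slope deg",np.degrees(np.polyfit(a[k],b[k],1)[0]).round(2)); k=(a*sg>50)&(abs(b)<30); print("end a min/max",np.percentile(a[k],[3,50,97]).round(1))
  if c=="scene":
    m=(abs(W[...,0]-478)<80)&(abs(W[...,1]+280)<80)&(W[...,2]>80)&(W[...,2]<230)&(p["frame"][...,0]>p["frame"][...,2]+25)
    Q=W[m];print("rack",len(Q),Q[:,2].min(),Q[:,2].max()); save(p,"k.png",(100,300,200,420),3)
E
```

```text
22.4667 [ 0.47752127 -0.27217994  0.18578745] [-0.11280623 -0.12463688 -2.75141642] 0.13347464098299278
top 396 along [-75.1 -73.9  75.5  77.2] across [-40.2 -39.9  39.6  39.8] ((424.3256530761719, 84.95475769042969), (152.2420654296875, 79.9657974243164), 71.2683334350586)
1 long wall b 36.6 slope deg -0.09
end a min/max [61.4 66.3 76.3]
-1 long wall b -36.6 slope deg -0.22
end a min/max [-74.2 -64.9 -58.8]
scene 859 along [-76.8 -74.9  73.5  74.7] across [-42.1 -40.9  39.4  41.5] ((423.4542541503906, 83.0115737915039), (151.538330078125, 83.2410888671875), 71.40129089355469)
1 long wall b 34.7 slope deg 0.12
end a min/max [57.6 64.  73.7]
-1 long wall b -37.5 slope deg 0.14
end a min/max [-75.5 -64.8 -60.1]
rack 156 95.8448273937147 186.0255121419765
```

Dish mouth confirmed at (424, 84) mm with its long axis at 71.2°. I'm carrying the rack there.

Request:
{"api": "move_arm", "payload": {
  "increments": "-0.1 1 0 0 0 0 255;-0.4 2.9 0 0 0 0 255;-0.6 4.8 0 0 0 0 255;-0.9 6.8 0 0 0 0 255;-1.1 8.7 0 0 0 0 255;-1.4 10.7 0 0 0 0 255;-1.6 12.6 0 0 0 0 255;-1.9 14.5 0 0 0 0 255"
}}

```text
time: 23.23
position: [0.4696, -0.2089, 0.1863]
tool_rot: [2.578, 1.796, 0.0]
ft_force: [-0.9, -0.3, -2.8]
grip_width: 0.129
grip_force: 35.0
```

Request:
{"api": "move_arm", "payload": {
  "increments": "-2 15.5 0 0 0 0.1 255;-2 15.5 0 0 0 0.1 255;-2 15.5 0 0 0 0.1 255;-2 15.5 0 0 0 0.1 255;-2 15.5 0 0 0 0.1 255;-2 15.5 0 0 0 0.1 255;-2 15.5 0 0 0 0.1 255;-2 15.5 0 0 0 0.1 255"
}}

```text
time: 23.9
position: [0.4536, -0.0847, 0.1863]
tool_rot: [2.565, 1.814, 0.0]
ft_force: [-0.1, 0.2, -2.7]
grip_width: 0.134
grip_force: 35.0
```

Request:
{"api": "move_arm", "payload": {
  "increments": "-2 15.5 0 0 0 0.1 255;-2 15.5 0 0 0 0.1 255;-2 15.5 0 0 0 0.1 255;-2 15.5 0 0 0 0.1 255;-2 15.5 0 0 0 0.1 255;-2 15.5 0 0 0 0.1 255;-2 15.5 0 0 0 0.1 255;-2 15.5 0 0 0 0 255"
}}

```text
time: 24.57
position: [0.4374, 0.0392, 0.1863]
tool_rot: [2.554, 1.829, -0.0]
ft_force: [-0.0, 0.4, -2.6]
grip_width: 0.127
grip_force: 35.0
```

Request:
{"api": "move_arm", "payload": {
  "increments": "-1.9 14.5 0 0 0 0 255;-1.6 12.6 0 0 0 0 255;-1.4 10.7 0 0 0 0 255;-1.1 8.7 0 0 0 0 255;-0.9 6.8 0 0 0 0 255;-0.6 4.8 0 0 0 0 255;-0.4 2.9 0 0 0 0 255;-0.1 1 0 0 0 0 255"
}}

```text
time: 25.23
position: [0.4298, 0.0999, 0.1863]
tool_rot: [2.554, 1.829, -0.0]
ft_force: [-0.0, 0.0, -2.3]
grip_width: 0.131
grip_force: 35.0
```

Request:
{"api": "move_arm", "payload": {
  "increments": "0 0 0 0 0 0 255;0 0 0 0 0 0 255;0 0 0 0 0 0 255;0 0 0 0 0 0 255;0 0 0 0 0 0 255;0 0 0 0 0 0 255;0 0 0 0 0 0 255;0 0 0 0 0 0 255"
}}

```text
time: 25.9
position: [0.4298, 0.0996, 0.1863]
tool_rot: [2.554, 1.829, 0.0]
ft_force: [0.1, 0.4, -1.5]
grip_width: 0.126
grip_force: 35.0
```

```bash
python3 - <<'E'
from h import *
s=ctrl.get_state();M=R.from_rotvec(s["tool_rot"]).as_matrix();print(s["time"],s["position"],s["ft_force"],s["grip_width"],np.degrees(np.arctan2(M[1,1],M[0,1])))
th=np.radians(71.2);u=np.array([np.cos(th),np.sin(th)]);n=np.array([u[1],-u[0]])
p=ctrl.get_image("scene");W=cloud(p)*1000;f=p["frame"].astype(int)
m=(np.hypot(W[...,0]-424,W[...,1]-84)<90)&(W[...,2]>82)&(W[...,2]<150)&(f[...,0]>f[...,2]+15)
Q=W[m];d=Q[:,:2]-[424,84];a=d@u;b=d@n
print(len(Q),"z",np.percentile(Q[:,2],[0,1,99]),"along",np.percentile(a,[0,1,99,100]),"across",np.percentile(b,[0,1,99,100]))
for lo in range(-55,55,10):
  k=(a>=lo)&(a<lo+10)
  if k.sum()>5:print(lo,k.sum(),Q[k,2].min().round(1),np.percentile(b[k],[2,98]).round(1))
# tilt of camera-facing long side: b vs z
save(p,"l.png",(180,370,150,310),3.1)
E
```

```text
25.9 [0.42982262 0.09964956 0.18630848] [ 0.07994303  0.41142855 -1.52343711] 0.1255814137814723 -18.78924005358024
641 z [ 97.30549074  98.81836597 149.79226967] along [-47.8998954  -46.32639153  39.58521269  41.23296244] across [-18.82174291 -17.98611671  19.77227276  21.54590738]
-55 20 110.7 [-18.   15.9]
-45 168 98.8 [-18.   18.1]
-35 54 98.3 [-15.9  18. ]
-25 75 99.4 [-15.1  18.2]
-15 40 97.6 [-15.7  17.2]
-5 39 98.8 [-16.2  -7.5]
5 32 99.0 [-15.8 -12.1]
15 22 97.5 [-15.  -12.1]
25 40 97.3 [-16.7  16.7]
35 151 99.8 [-17.4  20.4]
```

View pics/l.png

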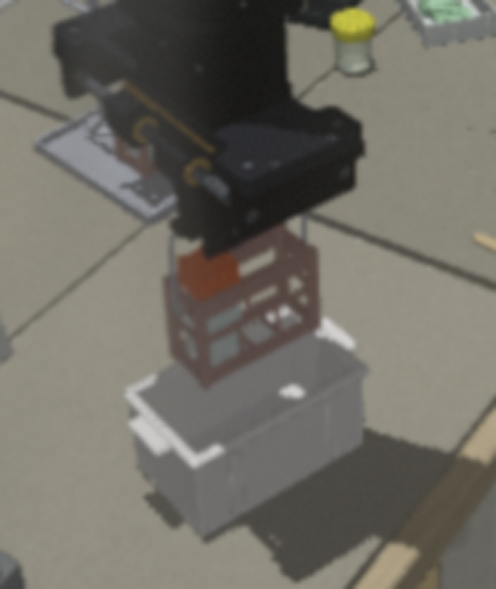

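The scene view shows the rack level and square over the emptied dish, with its feet about 25 mm above the rim. One 1.5 mm trim along the dish, then I'll hand it in.

Request:
{"api": "move_arm", "payload": {
  "increments": "0.2 0.7 0 0 0 0 255;0.2 0.7 0 0 0 0 255;0 0 0 0 0 0 255;0 0 0 0 0 0 255;0 0 0 0 0 0 255;0 0 0 0 0 0 255;0 0 0 0 0 0 255;0 0 0 0 0 0 255"
}}

```text
time: 26.62
position: [0.4302, 0.101, 0.1863]
tool_rot: [2.554, 1.829, -0.0]
ft_force: [-0.5, -0.7, -2.6]
grip_width: 0.129
grip_force: 35.0
```

```bash
python3 - <<'E'
from h import *
p=ctrl.get_image("top");W=cloud(p)*1000
m=(np.hypot(W[...,0]-651,W[...,1]+137)<60)&(W[...,2]>136)&(W[...,2]<150)&(p["frame"].max(2)<80)
print("hung bar",m.sum(),cv2.minAreaRect(W[m][:,:2].astype(np.float32)) if m.sum()>5 else "")
s=ctrl.get_state();print(s["position"],s["grip_force"],s["grip_width"])
print(ctrl.close_job())
E
```

```text
hung bar 150 ((645.5614013671875, -133.62867736816406), (92.24889373779297, 21.705745697021484), 80.50416564941406)
[0.43019197 0.10108409 0.18627272] 34.99951405450702 0.12947199914313154
the job is handed in; nothing more can be done
None
```

The full rack hangs on the twin hook, released, and the job is handed in at about 26.6 s with the part-loaded rack held level and square over the emptied dish, its feet about 25 mm above the rim.

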